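# Seat the turntable bearing cup square

### The arm

A 6-joint arm with a two-finger parallel gripper is mounted at the origin on the work surface. World frame = base frame: x ahead of the robot, y to its left, z up, the work surface at z = 0. Lengths are in mm, angles in rad, forces in N, time in s.
With the tool pointing down it reaches from about 350 to 775 mm from the base axis. Payload 7.3 kg.
Tool frame: the origin (TCP) lies at the very end of the fingers, on their centre line; the grasp point (between the pads) lies 19 mm behind it; x points along the fingers, y is the direction in which the jaws open and shut, and the axes are right-handed (so a half turn about x gives the same grasp; the last joint's range is limited). The gripper opens to 92 mm and grips with 3 to 60 N. Pads are 19 mm wide; open, the fingers measure 130 mm over their backs; the gripper's body (75 mm by 190 mm) begins 47 mm behind the grasp point.
Start: joints at [-1.436, 0.342, 1.524, -0, 1.275, -0.146], TCP at [145.512, -504.451, 226.741] pointing down, gripper open.
Joint ranges: [-2.53, 2.53], [-0.77, 2.02], [0.04, 2.7], [-1, 4.14], [0.28, 2.66], [-3.11, 3.11]. Speed limits (rad/s): [2.57, 2.57, 3.14, 3.14, 3.14, 3.14].

### API

Orientations are given as [roll, pitch, yaw] about the fixed x, y, z axes, in that order (R = Rz(yaw) Ry(pitch) Rx(roll)).
In Python, from plant import sensors, capture, bot gives the robot as it stands.
- The arm moves only by the shell command python3 -m crank 'ROWS' [OPENING]. ROWS is JSON, a list of rows, each an object of numbers: "dx", "dy", "dz": the shift along the tool's x, y, z in cm; "spin": the turn about the tool's x in rad. A call has 1 to 20 rows; each row is the pose to reach, as a shift and turn from the pose commanded when the call began, along the tool's axes at that moment; what a row does not reach only later rows make up. A row lasts 1/12 s, in which the tool goes at most 41.7 mm and 7.16 degrees, less where a joint would pass 70% of its speed; a pose out of reach is approached as far as the arm can. A call with a gripper value outside its range is refused whole. OPENING is the opening in per cent of the stroke, from 0 (shut) to 100 (fully open), set as the call begins (- or left out, the last holds). The fingers move at their own pace and stop on an object; the grip force is fixed at half the most. Time passes only in rows, so rows that repeat a pose let the fingers close. It gives the time, the measured TCP pose, the force and the opening at its end, in the units of the state.
- sensors.get_obs(): the state, without advancing time (a new reading comes with each control period).
- capture(name): name is "scene" or "top"; returns a dict with "frame" (400x640x3 uint8, blue, green, red), "vfov" (degrees; the focal length in pixels is half the picture's height over the tangent of half this angle, whatever the lens; pixels are square), "cx", "cy" (the principal point, pixels), "k1" (the pictures are not rectified: a ray, as slopes to the right and down, at radius r is drawn at 1 + k1 r^2 times it, then the intrinsics apply), "view" (4x4, takes a point from world to camera coordinates). Camera axes: x right, y down, z forward; pixel columns grow to the right and rows downward; lengths in mm; the calibration is good to about 2 mm. A picture is of the moment at which its call begins. There is no depth.
- bot.close_job(): hands the job in, once; it reports no verdict.
The state is a dict: "time": time; "joint_positions": joint angles; "dq": joint speeds; "tau": joint torques, N m; "tool_pos": TCP position; "tcp_rot": TCP orientation; "contact_force": force on the tool from outside, world axes, zero at the start; "moment": the same for the moment, N m; "grip_width": finger opening in mm.
Only numpy, scipy, OpenCV 4.12 (cv2) and the standard library are available. Lean on these libraries where they do the work, as an engineer would, in place of code of your own. Each camera call takes 0.05 s, during which the arm holds its last target.

### The job

The flanged bearing cup has been started in the bore of the red turntable housing. Press it fully home, until its flange lies flat on the housing's face all round, working round the rim from side to side so that it enters square and is never cocked by more than 5 degrees. Leave the other things on the bench where they are.

Things in the scene. Friction and masses are not known exactly. Their poses are not given: they have to be found in the camera images.
- housing: red square turntable housing block, 200 x 200 x 70 mm tall, bolted to the bench, with a 148 mm round vertical bore in its middle; it may be turned about the vertical. Origin at the centre of its underside, z up; its top face is 70 mm above. Bolt heads 5 mm high, 16 mm across, stand at the top face's four corners, 85 mm from the middle along each side.
- cup: flanged bearing cup: a steel sleeve 36 mm long under a brass-coloured flange ring, part-way in the bore and a little tilted. Flange 170 mm outside diameter, 124 mm inside (open right through), 10 mm thick. Origin on the cup's axis in the plane of the flange's underside, z up along the axis. It starts 20 to 26 mm above the housing's face, tilted up to 3 degrees; home, it is level with the face.
- cup_top (a point): point on the cup's axis in the plane of the flange's top surface (the surface to press, 62 to 85 mm out from this point), z up along the axis. The fit drags, so the cup stays as left. Pressing one side lowers that side while the opposite side keeps about its height, so the middle sinks half as far and the cup tilts. It yields to 3 to 8 N at speeds up to 60 mm/s.
- bore_mouth (a point): centre of the bore's mouth in the plane of the housing's top face, 70 mm above the bench. The flange's underside rests on this face when the cup is home; it can go no lower.
- mallet: hammer, 260 mm long, lying loose along its own x axis, a bystander to be left alone. Origin near the middle of its length.
- wrench: steel wrench, 200 mm long, lying loose along its own x axis, a bystander to be left alone. Origin near the middle of its length.
- screwdriver: screwdriver, 200 mm long, lying loose along its own x axis, a bystander to be left alone. Origin near the middle of its length.
- race: plain steel bearing ring, 90 mm outside diameter, 22 mm high, standing loose, a bystander to be left alone. Origin at the centre of its underside.
- grease: round can with a yellow label, 80 mm diameter, 100 mm high, standing loose, a bystander to be left alone. Origin at the centre of its underside.
- oil: white bottle with a red cap, 60 mm diameter, 150 mm high, standing loose, a bystander to be left alone. Origin at the centre of its underside.
- tray: blue open parts tray, 140 x 200 x 40 mm, standing loose, a bystander to be left alone. Origin at the centre of its underside.

How it is judged (in metres and radians):
At the end, for the whole second after the job is handed in: The cup's flange lies on the housing's face: its underside within 2.5 mm of the face at the middle, tilted less than 1.5 degrees, and at rest (z of cup in the frame of housing below 0.0725 m and angle between cup's own z axis and vertical below 0.026 rad and linear speed of cup below 0.01 m/s); the robot touches nothing.
It fails at once if the cup is cocked by more than 5 degrees (angle between cup's own z axis and vertical above 0.0873 rad).
It fails at once if another thing on the bench is shifted by more than 30 mm (distance of any of mallet, wrench, screwdriver, race, grease, oil, tray from where it was at the start of the episode above 0.03 m).
It also fails if it takes over 51 s, if anything falls off the work surface, if the arm or the gripper's body presses on something with over 40 N, if the wrist force passes 120 N, or if a joint passes its speed limit or range.

## Working session

There is one attempt and no reset: what is moved stays moved. The work goes in short steps, Python scripts to look and compute and a shell command to move; the robot and the scene stay as the last step left them, time stands still between calls to the robot, and variables do not carry over. Pictures are saved under pics/ and viewed, and the job is handed in when it is done.

```bash
ls; mkdir -p pics; python3 - <<'E'
from plant import sensors, capture, bot
import cv2
print(sensors.get_obs())
for n in("scene","top"):
    c=capture(n); cv2.imwrite(f"pics/{n}0.png",c["frame"]); print(n,{k:v for k,v in c.items() if k!="frame"})
E
```

```text
pics
{'time': 0.0, 'joint_positions': array([-1.43595308e+00,  3.42719908e-01,  1.52504786e+00, -3.51097367e-05,
        1.27540383e+00, -1.46005391e-01]), 'dq': array([-0.0016871 ,  0.00030797, -0.00096118,  0.00065137, -0.0006757 ,
        0.00045139]), 'tau': array([ 2.42925933e-03, -4.31231582e+01, -2.44226217e+01,  7.18547311e-02,
        5.57890011e-02, -1.50780929e-04]), 'tool_pos': array([ 145.46535947, -504.00252219,  226.03566814]), 'tcp_rot': array([-1.69554204,  1.56921703,  1.7269095 ]), 'contact_force': array([0.60432598, 0.53332685, 0.10515958]), 'moment': array([ 0.00483057,  0.01250823, -0.03243412]), 'grip_width': 91.7719794189292}
scene {'vfov': 51.7155417628924, 'cx': 318.86022721244655, 'cy': 198.64264262225197, 'k1': 0.0004188027707080463, 'view': array([[-8.95906467e-01,  4.44071004e-01,  1.23509668e-02,
         5.50304230e+02],
       [ 3.54617724e-01,  7.31628804e-01, -5.82207492e-01,
        -1.21332085e+02],
       [-2.67577789e-01, -5.17223585e-01, -8.12946425e-01,
         1.72685308e+03],
       [ 0.00000000e+00,  0.00000000e+00,  0.00000000e+00,
         1.00000000e+00]])}
top {'vfov': 57.41719680397303, 'cx': 322.16172656718703, 'cy': 197.81941771083012, 'k1': -0.0009950561612392908, 'view': array([[ 3.00656074e-02, -9.99546796e-01, -1.50417557e-03,
        -3.11190950e+01],
       [-9.95866036e-01, -2.98257794e-02, -8.57977977e-02,
         5.87850958e+02],
       [ 8.57140506e-02,  4.07752026e-03, -9.96311435e-01,
         1.22557839e+03],
       [ 0.00000000e+00,  0.00000000e+00,  0.00000000e+00,
         1.00000000e+00]])}
```

View pics/scene0.png

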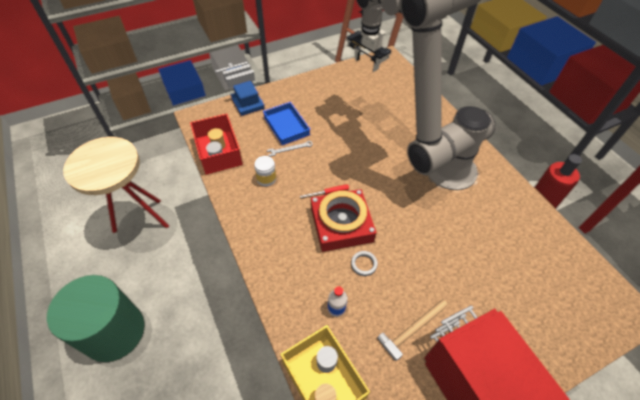

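View pics/top0.png

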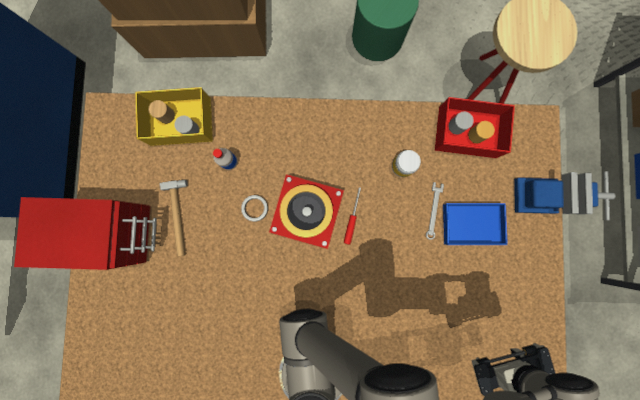

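The top view shows the housing at about (307,211) with the yellow flange on it. The scene view shows it at about (343,213). The screwdriver lies close by on the right (-y) side. I'll measure the flange and the housing.

```bash
cat > h.py <<'E'
import numpy as np, cv2
from plant import sensors, capture, bot
def K(c):
    f=c["frame"].shape[0]/2/np.tan(np.radians(c["vfov"])/2); return np.array([[f,0,c["cx"]],[0,f,c["cy"]],[0,0,1.]]),np.array([c["k1"],0,0,0,0.])
def ray(c,uv):
    k,d=K(c); p=cv2.undistortPoints(np.array(uv,float).reshape(-1,1,2),k,d)[:,0]
    R=c["view"][:3,:3]; return -R.T@c["view"][:3,3], np.c_[p,np.ones(len(p))]@R
def plane(c,uv,z):
    o,d=ray(c,uv); return o+d*((z-o[2])/d[:,2])[:,None]
def tri(c1,u1,c2,u2):
    o1,d1=ray(c1,[u1]);o2,d2=ray(c2,[u2]); A=np.c_[d1[0],-d2[0]]
    t=np.linalg.lstsq(A,o2-o1,rcond=None)[0]; a=o1+t[0]*d1[0]; b=o2+t[1]*d2[0]; return (a+b)/2,np.linalg.norm(a-b)
def proj(c,P):
    k,d=K(c); return cv2.projectPoints(np.array(P,float).reshape(-1,1,3),cv2.Rodrigues(c["view"][:3,:3])[0],c["view"][:3,3],k,d)[0][:,0]
BOX={"top":(265,165,350,260),"scene":(295,170,390,255)}
def flange(n,c=None):
    c=c or capture(n); x0,y0,x1,y1=BOX[n]
    hsv=cv2.cvtColor(c["frame"],cv2.COLOR_BGR2HSV)
    m=cv2.inRange(hsv,(16,90,90),(35,255,255)); b=np.zeros_like(m); b[y0:y1,x0:x1]=255; m&=b
    red=cv2.inRange(hsv,(0,150,60),(9,255,255))|cv2.inRange(hsv,(172,150,60),(180,255,255)); red&=b
    return c,m,red
E
python3 - <<'E'
from h import *
for n in("top","scene"):
    c,m,r=flange(n)
    x0,y0,x1,y1=BOX[n]
    im=c["frame"].copy(); im[m>0]=(255,0,255); im[r>0]=(0,255,0)
    a=np.hstack([c["frame"][y0:y1,x0:x1],im[y0:y1,x0:x1]])
    cv2.imwrite(f"pics/m_{n}.png",cv2.resize(a,None,fx=4,fy=4,interpolation=0))
E
python3 -c "
import cv2,numpy as np
a=cv2.imread('pics/m_top.png');b=cv2.imread('pics/m_scene.png')
w=max(a.shape[1],b.shape[1]);p=lambda i:cv2.copyMakeBorder(i,0,0,0,w-i.shape[1],0)
o=np.vstack([p(a),p(b)]);s=min(800/o.shape[1],600/o.shape[0]);cv2.imwrite('pics/m.png',cv2.resize(o,None,fx=s,fy=s))"
```

```text
(no output)
```

View pics/m.png

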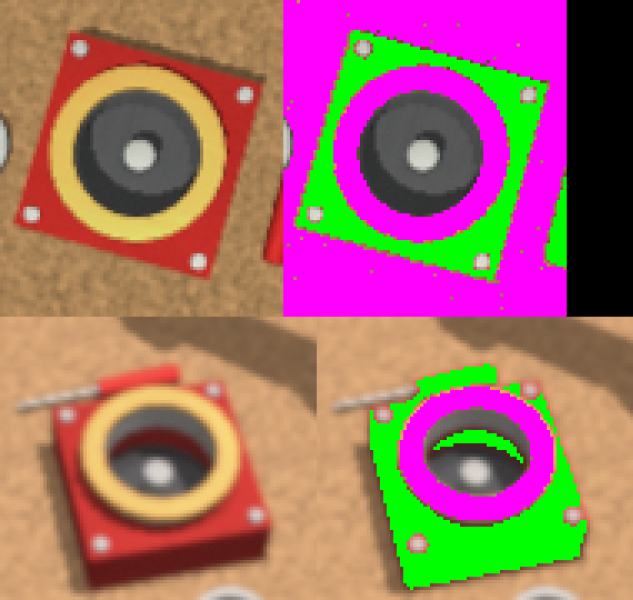

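```bash
python3 - <<'E'
from h import *
C={};E={};I={};B={}
for n in("top","scene"):
    c,m,r=flange(n); C[n]=c
    # flange blob: yellow component enclosed by red
    cnt,lab,st,cen=cv2.connectedComponentsWithStats(m,connectivity=4)
    k=[i for i in range(1,cnt) if 800<st[i,4]<4000 and abs(st[i,0]+st[i,2]/2-(BOX[n][0]+BOX[n][2])/2)<25]
    print(n,[st[i] for i in k])
    bm=(lab==k[0]).astype(np.uint8)*255
    cs,h=cv2.findContours(bm,cv2.RETR_CCOMP,cv2.CHAIN_APPROX_NONE)
    o=max(cs,key=cv2.contourArea); inn=max([cs[i] for i in range(len(cs)) if h[0][i][3]>=0],key=cv2.contourArea)
    E[n]=cv2.fitEllipse(o); I[n]=cv2.fitEllipse(inn); print(E[n],I[n])
    x0,y0,x1,y1=BOX[n]
    hsv=cv2.cvtColor(c["frame"],cv2.COLOR_BGR2HSV); g=cv2.inRange(hsv,(0,0,140),(180,70,255))
    bb=np.zeros_like(g); bb[y0:y1,x0:x1]=255
    N,l,s,ce=cv2.connectedComponentsWithStats(g&bb)
    B[n]=[ce[i] for i in range(1,N) if 4<=s[i,4]<60]; print([(ce[i].round(1),s[i,4]) for i in range(1,N) if 4<=s[i,4]])
t=C["top"]
for z in(96,104): print(z,plane(t,[E["top"][0],I["top"][0]],z).round(1))
print("tri outer",tri(t,E["top"][0],C["scene"],E["scene"][0]),"inner",tri(t,I["top"][0],C["scene"],I["scene"][0]))
for n in B: print(n,"bolts",plane(C[n],B[n],75).round(1).tolist())
import pickle;pickle.dump((C,E,I),open("m.pkl","wb"))
E
```

```text
top [array([ 265,  165,   85,   95, 3954], dtype=int32), array([ 280,  185,   53,   53, 1063], dtype=int32)]
((306.69830322265625, 211.74876403808594), (97.37810516357422, 112.5545425415039), 2.0070950984954834) ((306.2020568847656, 211.2690887451172), (74.58637237548828, 75.18334197998047), 80.98335266113281)
[(array([288.5, 179. ]), np.int32(16)), (array([338.2, 193. ]), np.int32(17)), (array([265.4, 207.5]), np.int32(24)), (array([306.2, 211.1]), np.int32(67)), (array([274. , 228.6]), np.int32(17)), (array([324.1, 242.9]), np.int32(19))]
scene []Traceback (most recent call last):
  File "<stdin>", line 9, in <module>
IndexError: list index out of range
```

```bash
cat >> h.py <<'E'
def meas(n):
    c,m,r=flange(n); x0,y0,x1,y1=BOX[n]
    cnt,lab,st,cen=cv2.connectedComponentsWithStats(m,connectivity=4)
    k=[i for i in range(1,cnt) if st[i,0]>x0 and st[i,1]>y0 and st[i,0]+st[i,2]<x1 and st[i,1]+st[i,3]<y1]
    k=max(k,key=lambda i:st[i,4])
    bm=(lab==k).astype(np.uint8)*255
    cs,h=cv2.findContours(bm,cv2.RETR_CCOMP,cv2.CHAIN_APPROX_NONE)
    o=max(cs,key=cv2.contourArea); inn=max([cs[i] for i in range(len(cs)) if h[0][i][3]>=0],key=cv2.contourArea)
    return c,cv2.fitEllipse(o),cv2.fitEllipse(inn),st[k]
E
python3 - <<'E'
from h import *
C={};E={};I={}
for n in("top","scene"):
    C[n],E[n],I[n],s=meas(n); print(n,s,np.round(np.hstack([*E[n][:2],*I[n][:2]]),1))
t=C["top"]
for z in(96,104): print(z,plane(t,[E["top"][0],I["top"][0]],z).round(1).tolist())
print("tri outer",tri(t,E["top"][0],C["scene"],E["scene"][0]),"inner",tri(t,I["top"][0],C["scene"],I["scene"][0]))
b=plane(t,[(288.5,179),(338.2,193),(324.1,242.9),(274,228.6)],75)
print(b.round(1).tolist(),b.mean(0),[np.linalg.norm(b[i]-b[i-1]) for i in range(4)])
o=sensors.get_obs(); print(o["tool_pos"],o["tcp_rot"])
from scipy.spatial.transform import Rotation as R
print(R.from_euler("xyz",o["tcp_rot"]).as_matrix().round(3))
E
```

```text
top [ 280  185   53   53 1059] [305.8 210.5  51.3  52.1 305.7 210.5  38.4  38.6]
scene [320 191  46  40 788] [342.6 210.8  39.2  45.6 342.6 210.1  27.5  33.4]
96 [[539.7, 37.5, 96.0], [539.8, 38.0, 96.0]]
104 [[539.3, 37.1, 104.0], [539.4, 37.6, 104.0]]
tri outer (array([539.40670373,  38.00977485,  92.9353442 ]), np.float64(1.190729888625969)) inner (array([539.45876259,  38.06915709,  97.33912103]), np.float64(0.5999203462356577))
[[643.3, 99.4, 75.0], [601.7, -66.0, 75.0], [437.3, -24.4, 75.0], [478.7, 140.5, 75.0]] [540.24382916  37.37108212  75.        ] [np.float64(169.65650589729123), np.float64(170.4687844434066), np.float64(169.64399099548274), np.float64(170.02359035526098)]
[ 145.49352807 -504.40485501  226.63479914] [-1.80592981  1.57064378  1.61640953]
[[-0.     0.277 -0.961]
 [ 0.    -0.961 -0.277]
 [-1.    -0.    -0.   ]]
```

The bolt spacing comes out at 170 mm, as specified, and the bore centre is at about (540, 37.5). The tool axes are x = down, y = (0.277, -0.961) and z = (-0.961, -0.277). I'll close the fingers and move above the far (tool -z) rim point at radius 73.

```bash
python3 -m crank '[{"dy":-41.2,"dz":-60.2},{"dy":-41.2,"dz":-60.2},{"dy":-41.2,"dz":-60.2},{"dy":-41.2,"dz":-60.2},{"dy":-41.2,"dz":-60.2},{"dy":-41.2,"dz":-60.2},{"dy":-41.2,"dz":-60.2},{"dy":-41.2,"dz":-60.2},{"dy":-41.2,"dz":-60.2},{"dy":-41.2,"dz":-60.2},{"dy":-41.2,"dz":-60.2},{"dy":-41.2,"dz":-60.2},{"dy":-41.2,"dz":-60.2},{"dy":-41.2,"dz":-60.2},{"dy":-41.2,"dz":-60.2},{"dy":-41.2,"dz":-60.2},{"dy":-41.2,"dz":-60.2},{"dy":-41.2,"dz":-60.2},{"dy":-41.2,"dz":-60.2},{"dy":-41.2,"dz":-60.2}]' 0
```

```text
invalid input at $[0]: expected keys dx, dy, dz, spin
```

```bash
python3 -m crank '[{"dx":0,"dy":-41.2,"dz":-60.2,"spin":0},{"dx":0,"dy":-41.2,"dz":-60.2,"spin":0},{"dx":0,"dy":-41.2,"dz":-60.2,"spin":0},{"dx":0,"dy":-41.2,"dz":-60.2,"spin":0},{"dx":0,"dy":-41.2,"dz":-60.2,"spin":0},{"dx":0,"dy":-41.2,"dz":-60.2,"spin":0},{"dx":0,"dy":-41.2,"dz":-60.2,"spin":0},{"dx":0,"dy":-41.2,"dz":-60.2,"spin":0},{"dx":0,"dy":-41.2,"dz":-60.2,"spin":0},{"dx":0,"dy":-41.2,"dz":-60.2,"spin":0},{"dx":0,"dy":-41.2,"dz":-60.2,"spin":0},{"dx":0,"dy":-41.2,"dz":-60.2,"spin":0},{"dx":0,"dy":-41.2,"dz":-60.2,"spin":0},{"dx":0,"dy":-41.2,"dz":-60.2,"spin":0},{"dx":0,"dy":-41.2,"dz":-60.2,"spin":0},{"dx":0,"dy":-41.2,"dz":-60.2,"spin":0},{"dx":0,"dy":-41.2,"dz":-60.2,"spin":0},{"dx":0,"dy":-41.2,"dz":-60.2,"spin":0},{"dx":0,"dy":-41.2,"dz":-60.2,"spin":0},{"dx":0,"dy":-41.2,"dz":-60.2,"spin":0}]' 0
```

```text
time: 2.07
tool_pos: [609.7, 59.1, 225.9]
tcp_rot: [0.009, 1.569, -2.85]
contact_force: [-1.2, 0.2, -0.1]
grip_width: 0.7
```

```bash
python3 -m crank '[{"dx":4,"dy":0,"dz":0,"spin":0},{"dx":8,"dy":0,"dz":0,"spin":0},{"dx":10.5,"dy":0,"dz":0,"spin":0},{"dx":11.4,"dy":0,"dz":0,"spin":0},{"dx":11.4,"dy":0,"dz":0,"spin":0},{"dx":11.4,"dy":0,"dz":0,"spin":0}]' -
python3 - <<'E'
from h import *
o=sensors.get_obs(); print(o["tool_pos"],o["contact_force"],o["moment"])
c=capture("scene"); f=cv2.resize(c["frame"][130:290,240:440],None,fx=4,fy=4,interpolation=2)[:600]; cv2.imwrite("pics/s1.png",f)
E
```

```text
time: 2.57
tool_pos: [610.2, 57.3, 114.0]
tcp_rot: [2.664, 1.569, -0.198]
contact_force: [-0.0, 0.2, -0.1]
grip_width: 0.4
[610.23059226  57.29731084 114.02423298] [-0.04137808  0.23676136 -0.09420889] [ 0.00862415 -0.0477781  -0.02768859]
```

View pics/s1.png

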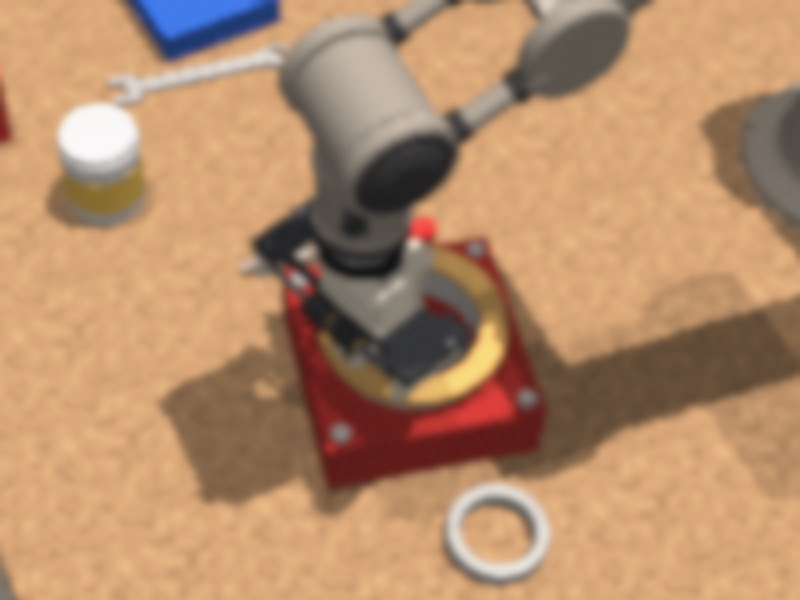

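The fingers hang over the far part of the rim, at about (400,380) in the crop, and are not touching it yet. I'll feel downwards.

```bash
python3 -m crank '[{"dx":0.4,"dy":0,"dz":0,"spin":0},{"dx":0.7,"dy":0,"dz":0,"spin":0},{"dx":0.7,"dy":0,"dz":0,"spin":0}]' -; python3 -m crank '[{"dx":0.2,"dy":0,"dz":0,"spin":0},{"dx":0.2,"dy":0,"dz":0,"spin":0}]' -
```

```text
time: 2.87
tool_pos: [609.9, 58.2, 106.1]
tcp_rot: [2.662, 1.57, -0.198]
contact_force: [-0.2, 0.6, -0.3]
grip_width: 0.6
time: 3.03
tool_pos: [609.7, 58.3, 103.7]
tcp_rot: [1.323, 1.571, -1.538]
contact_force: [-0.6, 0.1, -0.8]
grip_width: 0.4
```

```bash
for i in 1 2 ; do python3 -m crank '[{"dx":0.2,"dy":0,"dz":0,"spin":0},{"dx":0.2,"dy":0,"dz":0,"spin":0}]' - | grep -E "pos|force"; done
```

```text
tool_pos: [610.0, 58.2, 101.9]
contact_force: [0.9, 0.1, 0.4]
tool_pos: [610.2, 58.3, 100.1]
contact_force: [0.1, -0.6, 4.0]
```

Contact at z ≈ 100.5 on the far side. Now across to the opposite (near) side.

```bash
python3 -m crank '[{"dx":-1.4,"dy":0,"dz":0,"spin":0},{"dx":-1.4,"dy":0,"dz":4,"spin":0},{"dx":-1.4,"dy":0,"dz":8,"spin":0},{"dx":-1.4,"dy":0,"dz":12,"spin":0},{"dx":-1.4,"dy":0,"dz":14.6,"spin":0},{"dx":-1.0,"dy":0,"dz":14.6,"spin":0},{"dx":-0.8,"dy":0,"dz":14.6,"spin":0},{"dx":-0.8,"dy":0,"dz":14.6,"spin":0}]' -;  for i in 1 2 ; do python3 -m crank '[{"dx":0.2,"dy":0,"dz":0,"spin":0},{"dx":0.2,"dy":0,"dz":0,"spin":0}]' - | grep -E "pos|force"; done
```

```text
time: 4.03
tool_pos: [470.4, 17.7, 107.6]
tcp_rot: [2.755, 1.57, -0.106]
contact_force: [-0.2, 0.2, -0.0]
grip_width: 0.3
tool_pos: [470.4, 17.9, 105.3]
contact_force: [0.0, -1.2, -1.2]
tool_pos: [470.2, 17.9, 103.4]
contact_force: [1.5, -0.1, 0.3]
```

```bash
 for i in 1 2 ; do python3 -m crank '[{"dx":0.2,"dy":0,"dz":0,"spin":0},{"dx":0.2,"dy":0,"dz":0,"spin":0}]' - | grep -E "pos|force"; done
```

```text
tool_pos: [470.0, 17.9, 101.7]
contact_force: [1.7, 0.9, -0.1]
tool_pos: [469.9, 17.8, 99.8]
contact_force: [0.9, 0.8, 2.9]
```

Both z-sides are at about 100, so they are level with each other. Next is the y pair, starting with the right side (+tool y).

```bash
python3 -m crank '[{"dx":-1.4,"dy":0,"dz":0,"spin":0},{"dx":-1.4,"dy":2.5,"dz":-2.5,"spin":0},{"dx":-1.4,"dy":5,"dz":-5,"spin":0},{"dx":-1.4,"dy":7.3,"dz":-7.3,"spin":0},{"dx":-0.8,"dy":7.3,"dz":-7.3,"spin":0},{"dx":-0.6,"dy":7.3,"dz":-7.3,"spin":0},{"dx":-0.6,"dy":7.3,"dz":-7.3,"spin":0}]' -;  for i in 1 2 ; do python3 -m crank '[{"dx":0.2,"dy":0,"dz":0,"spin":0},{"dx":0.2,"dy":0,"dz":0,"spin":0}]' - | grep -E "pos|force"; done
```

```text
time: 5.28
tool_pos: [558.2, -31.8, 104.2]
tcp_rot: [-0.466, 1.567, 2.957]
contact_force: [0.3, 0.7, 0.8]
grip_width: 0.5
tool_pos: [558.8, -31.5, 103.4]
contact_force: [0.0, 0.4, 0.7]
tool_pos: [559.4, -31.8, 101.7]
contact_force: [0.5, 0.6, 0.5]
```

```bash
 for i in 1 2 ; do python3 -m crank '[{"dx":0.2,"dy":0,"dz":0,"spin":0},{"dx":0.2,"dy":0,"dz":0,"spin":0}]' - | grep -E "pos|force"; done
```

```text
tool_pos: [559.9, -32.0, 99.9]
contact_force: [0.0, 0.8, 1.5]
tool_pos: [559.9, -32.1, 98.0]
contact_force: [-0.8, -0.8, 3.3]
```

```bash
python3 -m crank '[{"dx":0.2,"dy":0,"dz":0,"spin":0},{"dx":0.4,"dy":0,"dz":0,"spin":0},{"dx":0.4,"dy":0,"dz":0,"spin":0}]' -; python3 -m crank '[{"dx":-1.8,"dy":0,"dz":0,"spin":0},{"dx":-1.8,"dy":-4,"dz":0,"spin":0},{"dx":-1.8,"dy":-8,"dz":0,"spin":0},{"dx":-1.8,"dy":-12,"dz":0,"spin":0},{"dx":-1.8,"dy":-14.6,"dz":0,"spin":0},{"dx":-1.3,"dy":-14.6,"dz":0,"spin":0},{"dx":-1.1,"dy":-14.6,"dz":0,"spin":0},{"dx":-1.1,"dy":-14.6,"dz":0,"spin":0}]' -;  for i in 1 2 ; do python3 -m crank '[{"dx":0.2,"dy":0,"dz":0,"spin":0},{"dx":0.2,"dy":0,"dz":0,"spin":0}]' - | grep -E "pos|force"; done
```

```text
time: 6.2
tool_pos: [560.0, -32.3, 94.0]
tcp_rot: [2.252, 1.57, -0.608]
contact_force: [-0.1, 0.3, 3.7]
grip_width: 0.3
time: 6.87
tool_pos: [519.2, 107.8, 104.0]
tcp_rot: [0.193, 1.57, -2.668]
contact_force: [0.3, 0.0, 0.2]
grip_width: 0.1
tool_pos: [519.7, 107.0, 102.3]
contact_force: [0.3, 1.2, -0.7]
tool_pos: [519.9, 107.3, 100.6]
contact_force: [0.2, -0.6, -0.3]
```

```bash
 for i in 1 2 ; do python3 -m crank '[{"dx":0.2,"dy":0,"dz":0,"spin":0},{"dx":0.2,"dy":0,"dz":0,"spin":0}]' - | grep -E "pos|force"; done;  python3 - <<'E'
from h import *
c=capture("scene"); cv2.imwrite("pics/s2.png",cv2.resize(c["frame"][150:270,270:430],None,fx=5,fy=5,interpolation=2))
E
```

```text
tool_pos: [519.9, 107.6, 98.9]
contact_force: [0.5, -1.4, 2.6]
tool_pos: [519.9, 107.8, 97.0]
contact_force: [1.1, -1.4, 2.1]
```

View pics/s2.png

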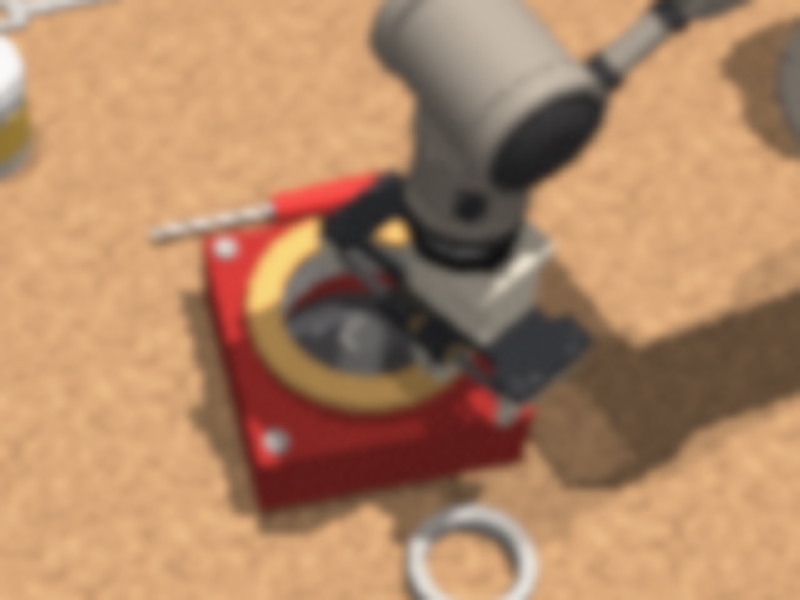

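The contact on the left (-tool y) side is at about 99.5, so the cup started almost level. The gripper hides the fingertip in this view, around (480,350). I'll press here to about 88.

```bash
python3 -m crank '[{"dx":0.3,"dy":0,"dz":0,"spin":0},{"dx":0.6,"dy":0,"dz":0,"spin":0},{"dx":0.9,"dy":0,"dz":0,"spin":0},{"dx":0.9,"dy":0,"dz":0,"spin":0}]' -; python3 -m crank '[{"dx":-1.8,"dy":0,"dz":0,"spin":0},{"dx":-1.8,"dy":0,"dz":0,"spin":0},{"dx":-1.8,"dy":4,"dz":0,"spin":0},{"dx":-1.8,"dy":8,"dz":0,"spin":0},{"dx":-1.8,"dy":12,"dz":0,"spin":0},{"dx":-1.8,"dy":14.6,"dz":0,"spin":0},{"dx":-1.3,"dy":14.6,"dz":0,"spin":0},{"dx":-1,"dy":14.6,"dz":0,"spin":0},{"dx":-1,"dy":14.6,"dz":0,"spin":0}]' -;  for i in 1 2 ; do python3 -m crank '[{"dx":0.2,"dy":0,"dz":0,"spin":0},{"dx":0.2,"dy":0,"dz":0,"spin":0}]' - | grep -E "pos|force"; done
```

```text
time: 7.92
tool_pos: [519.8, 108.4, 87.9]
tcp_rot: [-3.095, 1.57, 0.327]
contact_force: [0.6, 0.4, 3.5]
grip_width: 0.4
time: 8.67
tool_pos: [558.7, -31.5, 96.2]
tcp_rot: [-0.592, 1.568, 2.83]
contact_force: [-0.4, 0.3, -0.0]
grip_width: 0.2
tool_pos: [559.4, -30.9, 95.4]
contact_force: [0.1, -0.1, -0.7]
tool_pos: [559.7, -31.1, 93.9]
contact_force: [-0.5, 1.1, 2.8]
```

The model holds: this side is still at 94. I'll press it to about 82 and then cross back.

```bash
python3 -m crank '[{"dx":0.3,"dy":0,"dz":0,"spin":0},{"dx":0.6,"dy":0,"dz":0,"spin":0},{"dx":0.9,"dy":0,"dz":0,"spin":0},{"dx":1.2,"dy":0,"dz":0,"spin":0},{"dx":1.2,"dy":0,"dz":0,"spin":0}]' -; python3 -m crank '[{"dx":-1.8,"dy":0,"dz":0,"spin":0},{"dx":-1.8,"dy":0,"dz":0,"spin":0},{"dx":-1.8,"dy":-4,"dz":0,"spin":0},{"dx":-1.8,"dy":-8,"dz":0,"spin":0},{"dx":-1.8,"dy":-12,"dz":0,"spin":0},{"dx":-1.8,"dy":-14.6,"dz":0,"spin":0},{"dx":-1.3,"dy":-14.6,"dz":0,"spin":0},{"dx":-1,"dy":-14.6,"dz":0,"spin":0},{"dx":-1,"dy":-14.6,"dz":0,"spin":0}]' -;  for i in 1 2 ; do python3 -m crank '[{"dx":0.2,"dy":0,"dz":0,"spin":0},{"dx":0.2,"dy":0,"dz":0,"spin":0}]' - | grep -E "pos|force"; done
```

```text
time: 9.42
tool_pos: [560.0, -32.0, 82.1]
tcp_rot: [2.264, 1.57, -0.596]
contact_force: [-2.1, -0.1, 3.1]
grip_width: 0.5
time: 10.17
tool_pos: [519.1, 107.9, 90.8]
tcp_rot: [0.151, 1.57, -2.709]
contact_force: [-0.7, -0.4, 0.1]
grip_width: 0.5
tool_pos: [519.7, 107.0, 89.2]
contact_force: [-0.6, 0.6, 0.6]
tool_pos: [519.9, 107.3, 87.8]
contact_force: [-0.6, -0.8, 1.0]
```

```bash
python3 -m crank '[{"dx":0.3,"dy":0,"dz":0,"spin":0},{"dx":0.6,"dy":0,"dz":0,"spin":0},{"dx":0.6,"dy":0,"dz":0,"spin":0}]' -|grep -E "pos|force"; for i in 1 2; do python3 -m crank '[{"dx":0.1,"dy":0,"dz":0,"spin":0},{"dx":0.1,"dy":0,"dz":0,"spin":0}]' - | grep -E "pos|force"; done
```

```text
tool_pos: [519.9, 107.8, 82.0]
contact_force: [0.3, -0.0, 2.1]
tool_pos: [519.9, 107.9, 81.0]
contact_force: [-0.1, 0.0, 3.0]
tool_pos: [519.9, 107.9, 80.1]
contact_force: [-0.9, -1.4, 6.0]
```

This side is at z = 80, which is home, and the force is rising. I'll cross to the right side and finish it.

```bash
python3 -m crank '[{"dx":-1.5,"dy":0,"dz":0,"spin":0},{"dx":-1.5,"dy":0,"dz":0,"spin":0},{"dx":-1.5,"dy":4,"dz":0,"spin":0},{"dx":-1.5,"dy":8,"dz":0,"spin":0},{"dx":-1.5,"dy":12,"dz":0,"spin":0},{"dx":-1.5,"dy":14.6,"dz":0,"spin":0},{"dx":-0.8,"dy":14.6,"dz":0,"spin":0},{"dx":-0.4,"dy":14.6,"dz":0,"spin":0},{"dx":-0.4,"dy":14.6,"dz":0,"spin":0}]' -|grep -E "pos|force";  for i in 1 2 3 4 5; do python3 -m crank '[{"dx":0.1,"dy":0,"dz":0,"spin":0},{"dx":0.1,"dy":0,"dz":0,"spin":0}]' - | grep -E "pos|force"; done
```

```text
tool_pos: [559.1, -31.8, 82.4]
contact_force: [0.3, -0.0, 0.7]
tool_pos: [559.2, -30.7, 82.3]
contact_force: [-0.4, -0.3, -0.5]
tool_pos: [559.7, -31.1, 81.8]
contact_force: [-0.4, 0.5, 0.4]
tool_pos: [559.8, -31.5, 81.0]
contact_force: [-1.2, 0.8, 2.3]
tool_pos: [559.9, -31.7, 80.0]
contact_force: [-1.3, 3.2, 5.2]
tool_pos: [560.0, -31.7, 79.8]
contact_force: [-3.5, 3.3, 10.5]
```

There is a firm stop at 79.8. Next is the near side, then the far side.

```bash
python3 -m crank '[{"dx":-1.5,"dy":0,"dz":0,"spin":0},{"dx":-1.5,"dy":0,"dz":0,"spin":0},{"dx":-1.5,"dy":-2.5,"dz":2.5,"spin":0},{"dx":-1.5,"dy":-5,"dz":5,"spin":0},{"dx":-1.5,"dy":-7.3,"dz":7.3,"spin":0},{"dx":-0.9,"dy":-7.3,"dz":7.3,"spin":0},{"dx":-0.6,"dy":-7.3,"dz":7.3,"spin":0},{"dx":-0.6,"dy":-7.3,"dz":7.3,"spin":0}]' -|grep -E "pos|force";  for i in 1 2 3 4 5; do python3 -m crank '[{"dx":0.1,"dy":0,"dz":0,"spin":0},{"dx":0.1,"dy":0,"dz":0,"spin":0}]' - | grep -E "pos|force"; done
```

```text
tool_pos: [470.1, 17.5, 84.2]
contact_force: [0.0, 0.6, 0.7]
tool_pos: [470.6, 17.2, 83.5]
contact_force: [0.6, 0.2, 0.0]
tool_pos: [469.9, 17.4, 82.5]
contact_force: [-0.5, 0.7, 0.0]
tool_pos: [469.6, 17.6, 81.5]
contact_force: [0.3, 0.9, 0.5]
tool_pos: [469.5, 17.8, 80.6]
contact_force: [-0.4, 0.3, -0.1]
tool_pos: [469.5, 17.8, 80.0]
contact_force: [-0.7, -0.3, 3.6]
```

```bash
python3 -m crank '[{"dx":0.1,"dy":0,"dz":0,"spin":0},{"dx":0.1,"dy":0,"dz":0,"spin":0}]' - | grep -E "pos|force"; python3 -m crank '[{"dx":-1.5,"dy":0,"dz":0,"spin":0},{"dx":-1.5,"dy":0,"dz":0,"spin":0},{"dx":-1.5,"dy":0,"dz":-4,"spin":0},{"dx":-1.5,"dy":0,"dz":-8,"spin":0},{"dx":-1.5,"dy":0,"dz":-12,"spin":0},{"dx":-1.5,"dy":0,"dz":-14.6,"spin":0},{"dx":-0.9,"dy":0,"dz":-14.6,"spin":0},{"dx":-0.6,"dy":0,"dz":-14.6,"spin":0},{"dx":-0.6,"dy":0,"dz":-14.6,"spin":0}]' -|grep -E "pos|force";  for i in 1 2 3 4 5 6; do python3 -m crank '[{"dx":0.1,"dy":0,"dz":0,"spin":0},{"dx":0.1,"dy":0,"dz":0,"spin":0}]' - | grep -E "pos|force"; done
```

```text
tool_pos: [469.5, 17.8, 79.7]
contact_force: [-3.6, -0.5, 10.9]
tool_pos: [607.8, 58.1, 82.7]
contact_force: [0.0, 0.0, 0.1]
tool_pos: [608.7, 57.9, 83.6]
contact_force: [-1.4, -0.2, -0.2]
tool_pos: [609.5, 58.0, 83.0]
contact_force: [-0.1, 0.2, 0.4]
tool_pos: [609.6, 58.1, 81.8]
contact_force: [-0.4, -0.1, -0.0]
tool_pos: [609.9, 58.2, 80.8]
contact_force: [1.1, 0.0, 1.0]
tool_pos: [609.9, 58.2, 80.1]
contact_force: [-1.6, 0.4, 4.0]
tool_pos: [610.0, 58.2, 79.9]
contact_force: [-2.4, -0.5, 8.9]
```

```bash
python3 -m crank '[{"dx":-1.5,"dy":0,"dz":0,"spin":0},{"dx":-1.5,"dy":0,"dz":0,"spin":0},{"dx":-1.5,"dy":-2.5,"dz":2.5,"spin":0},{"dx":-1.5,"dy":-5,"dz":5,"spin":0},{"dx":-1.5,"dy":-7.3,"dz":7.3,"spin":0},{"dx":-0.9,"dy":-7.3,"dz":7.3,"spin":0},{"dx":-0.4,"dy":-7.3,"dz":7.3,"spin":0},{"dx":-0.4,"dy":-7.3,"dz":7.3,"spin":0}]' -|grep -E "pos|force";  for i in 1 2 3 4; do python3 -m crank '[{"dx":0.1,"dy":0,"dz":0,"spin":0},{"dx":0.1,"dy":0,"dz":0,"spin":0}]' - | grep -E "pos|force"; done
```

```text
tool_pos: [519.6, 108.0, 81.7]
contact_force: [-0.0, 0.3, -0.6]
tool_pos: [520.3, 107.6, 81.3]
contact_force: [-0.4, 0.5, 0.4]
tool_pos: [519.9, 107.8, 80.5]
contact_force: [-1.0, -0.5, 0.0]
tool_pos: [519.8, 107.8, 80.1]
contact_force: [-0.2, -1.0, 2.1]
tool_pos: [519.9, 107.9, 79.8]
contact_force: [-3.4, -2.6, 7.6]
```

The stop is firm at 79.8–80 on all four sides. I'll lift, back off to the right and look.

```bash
python3 -m crank '[{"dx":-4,"dy":0,"dz":0,"spin":0},{"dx":-8,"dy":0,"dz":0,"spin":0},{"dx":-12,"dy":0,"dz":0,"spin":0},{"dx":-15,"dy":4,"dz":0,"spin":0},{"dx":-15,"dy":8,"dz":0,"spin":0},{"dx":-15,"dy":12,"dz":3,"spin":0},{"dx":-15,"dy":16,"dz":6,"spin":0},{"dx":-15,"dy":20,"dz":9,"spin":0},{"dx":-15,"dy":24,"dz":12,"spin":0},{"dx":-15,"dy":28,"dz":14,"spin":0},{"dx":-15,"dy":32,"dz":16,"spin":0},{"dx":-15,"dy":36,"dz":18,"spin":0},{"dx":-15,"dy":40,"dz":18,"spin":0},{"dx":-15,"dy":40,"dz":18,"spin":0},{"dx":-15,"dy":40,"dz":18,"spin":0},{"dx":-15,"dy":40,"dz":18,"spin":0}]' -
python3 - <<'E'
from h import *
C={};E={};I={};F=[]
for n in("top","scene"):
    C[n],E[n],I[n],s=meas(n); print(n,s,np.round(np.hstack([*E[n][:2],*I[n][:2]]),1))
    x0,y0,x1,y1=BOX[n]; F.append(cv2.resize(C[n]["frame"][y0:y1,x0:x1],(400,400)))
print(plane(C["top"],[E["top"][0]],80)); print(tri(C["top"],I["top"][0],C["scene"],I["scene"][0]),tri(C["top"],E["top"][0],C["scene"],E["scene"][0]))
cv2.imwrite("pics/end.png",np.hstack(F)); cv2.imwrite("pics/endtop.png",C["top"]["frame"])
a=cv2.imread("pics/top0.png"); d=cv2.absdiff(a,C["top"]["frame"]).max(2)
for nm,(x,y,w,h) in dict(mallet=(160,175,30,85),wrench=(422,178,24,65),screw=(343,185,20,60),race=(240,193,27,30),grease=(392,148,32,30),oil=(210,145,30,28),tray=(442,198,68,48)).items(): print(nm,d[y:y+h,x:x+w].mean().round(1))
E
```

```text
time: 18.75
tool_pos: [456.6, -328.0, 227.9]
tcp_rot: [-1.05, 1.57, 2.369]
contact_force: [0.3, -0.3, -0.1]
grip_width: 0.9
top [ 281  186   51   51 1020] [306.1 211.   50.3  50.9 306.1 210.8  37.5  38. ]
scene [320 195  46  39 734] [342.4 213.9  37.8  45.  342.3 213.5  27.1  33. ]
[[539.22144264  37.3889583   80.        ]]
(array([539.49332448,  37.96568091,  75.3436625 ]), np.float64(0.9241258568255971)) (array([539.04420783,  38.11064299,  72.52426501]), np.float64(1.3107487946686358))
mallet 4.4
wrench 51.1
screw 16.4
race 4.7
grease 4.3
oil 4.1
tray 59.8
```

View pics/end.png

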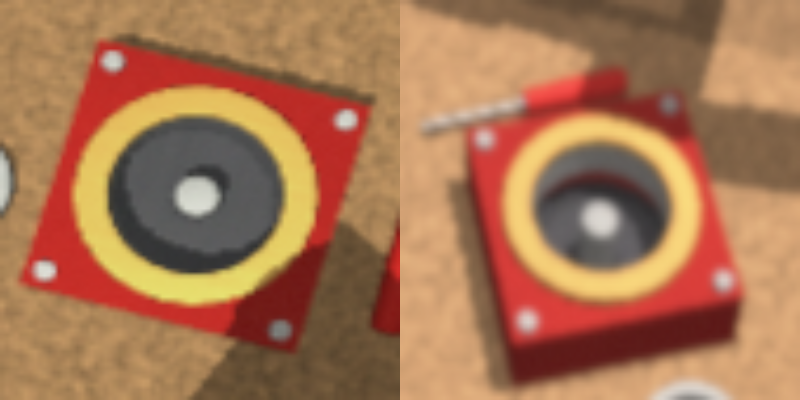

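View pics/endtop.png

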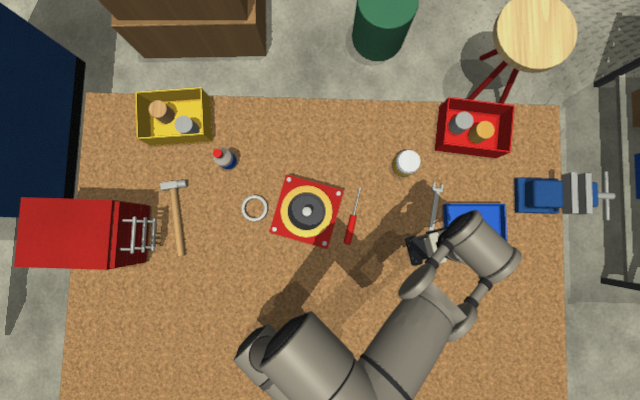

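The flange now sits centred and flat on the face, at (307,211) in the top view. The nearby tools are in place. The large picture differences at the wrench and tray are the arm hovering over them, at TCP z = 228 with about zero force.

```bash
python3 -c "
from plant import bot; print(bot.close_job())"
```

```text
the job is handed in; nothing more can be done
None
```

The bearing cup is pressed home in the housing, and I handed the job in at about 19 s of the 51 s allowed.

**How it was pressed:** With the fingers closed, I pressed the flange at a radius of 73 mm. I alternated left and right in steps that kept the two sides within about 6 mm of each other (roughly 2.5 degrees). I then finished the near, far and left sides. No reported force was above about 12 N.

**Last checks:**
- **By touch:** all four sides stopped firmly at a top height of 79.7–79.9 mm, against 80 mm when home. That spread means a tilt well under 0.2 degrees.
- **By camera:** the flange dropped about 20–22 mm, as expected.
- **Disagreement:** the camera's absolute height came out at 72–75 mm, 5–8 mm below the touch readings. It read low by a similar amount before pressing, so I relied on touch.
- **Other things on the bench:** the mallet, race, grease and oil show no change in the picture. The screwdriver looks in place, with only the arm's shadow over it. The wrench and tray were partly hidden by the arm at the end, so their positions are not fully confirmed. The arm stayed well above both, and the force read about zero when it stopped over them.

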